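# Turn the register stop arm end for end on its pivot

## Robot

A 6-joint arm with a two-finger parallel gripper is mounted at the origin on the work surface; the furniture and walls round the work are solid. World frame = base frame: x ahead of the robot, y to its left, z up, the work surface at z = 0. Lengths are in m, angles in rad, forces in N, time in s.
With the tool pointing down it reaches from about 0.35 to 0.975 m from the base axis. Payload 7.1 kg.
Tool frame: the origin (TCP) lies midway between the tips of the shut fingers; the grasp point (between the pads) lies 19 mm behind it; z points along the fingers, y is the line along which they close (so a half turn about z gives the same grasp; the last joint's range is limited). The gripper opens to 88 mm and grips with 3 to 60 N. Pads are 20 mm wide; open, the fingers measure 115 mm over their backs; the gripper's body (75 mm by 178 mm) begins 61 mm behind the grasp point.
Start: joints at [1.191, 0.423, 1.63, -0, 1.089, -0.019], TCP at [0.221, 0.585, 0.223] pointing down, gripper open.
Joint ranges: [-3, 3], [-0.9, 2.11], [0.09, 2.58], [-1.31, 4.45], [0.11, 2.69], [-2.54, 2.54]. Speed limits (rad/s): [2.39, 2.39, 3.01, 3.14, 3.14, 3.14].

## Interface

Orientations are given as a unit quaternion [w, x, y, z].
In Python, from station import move_pose, movel, movej, command_gripper, wait, inverse_kinematics, read_camera, camera_info, MotionError, job_done, get_time, get_joint_pos, get_qvel, get_effort, get_tcp_pos, get_ee_rot, get_ft_force, get_ft_torque, get_grip_width, get_finger_force gives the robot as it stands. Calls block until the motion is done:
- move_pose(position, orientation): joint-space move of the TCP to a pose.
- movel(position, frame=None, v=0.15, until_force=None): straight line of the TCP; frame=None keeps the orientation; v is the mean speed in m/s. With until_force (N) it stops when the force on the tool has changed by that much, and returns True; else False.
- movej(angles): joint-space move.
- command_gripper(opening): opening from 0.0 (shut) to 1.0 (fully open); the grip force is fixed at half the most; returns when the fingers have stopped.
- wait(seconds).
- inverse_kinematics(position, orientation): joint angles nearest the present ones, or None.
- read_camera(name): name is "scene" or "top" or "wrist"; returns the picture (400x640x3 uint8, red, green, blue); there is no depth.
- camera_info(name): a dict with "intrinsics" (3x3 intrinsics, pixels), "T" (4x4, takes a point from camera to world coordinates); the wrist camera has in their place "tool_from_camera" (4x4, takes a point from camera to tool coordinates, whose origin is the TCP and whose axes are the flange's). Camera axes: x right, y up, looking along -z (the intrinsics and any distortion apply to the point x, -y, -z); pixel columns grow to the right and rows downward; lengths in m; the calibration is good to about 2 mm. The wrist camera is an equidistant fisheye: a pixel r from the principal point sees the ray r / f radians off the axis. A picture is of the moment at which its call begins: read the wrist's pose just before it. camera_info takes no time and is no camera call.
A pose or a line that the arm cannot do raises MotionError and nothing moves.
- job_done(): hands the job in; it is judged then, once.
Readings, each from a call of its own:
- get_time(): time.
- get_joint_pos(): joint angles.
- get_qvel(): joint speeds.
- get_effort(): joint torques, N m.
- get_tcp_pos(): TCP position.
- get_ee_rot(): TCP orientation.
- get_ft_force(): force on the tool from outside, world axes, zero at the start.
- get_ft_torque(): the same for the moment, N m.
- get_grip_width(): opening from 0.0 (shut) to 1.0 (fully open).
- get_finger_force(): force on a finger pad.
Only numpy, scipy, OpenCV 4.12 (cv2) and the standard library are available. Lean on these libraries where they do the work, as an engineer would, in place of code of your own. Each camera call takes 0.05 s, during which the arm holds its last target. There are 200 camera calls.

## Task

The stop arm on the register board has been fitted back to front, with its square end on the pivot pin. Push the keeper aside by its finger tab, lift the arm off the pin, turn it end for end and refit it with its round end on the pin, lying flat with the square end pointing towards the fence, then push the keeper fully back over the pin. Leave the things standing around and on the board where they are.

Things in the scene. Friction and masses are not known exactly. Their poses are not given: they have to be found in the camera images.
- register_board: Grey laminate board, 295x180x10 mm, fixed on the table. Origin: under the pivot pin, at the table's height. z up, x along the board from the pin to the low aluminium fence (12 mm wide, 6 mm high, at x = 202 mm); it reaches from x = -85 to 210 and y = -90 to 90 mm. The keeper's post stands at x = -50 mm, y = 0.
- pivot_pin (a point): Foot of the fixed upright steel pivot pin, on the board's top face (10 mm above the table). The pin is 10 mm in diameter and 15 mm tall, its top 4 mm tapering to 6 mm. Axes as the board's.
- keeper (a joint): Keeper: dark steel tongue, 14 mm wide, 5 mm thick, turning level on an upright post 19 mm above the board, over the pin, so that the arm cannot be lifted off. 0 rad: closed, at its stop, straight over the pin. Grows counter-clockwise from above (to the board's +y) to 1.9; the arm is free above 1.0. It stays where left; about 1 N at the tab moves it.
- keeper_post (a point): On the axis of the keeper's post, at the height of the middle of the finger tab (47 mm above the table). The post's cap is 20 mm across, its top 38 mm above the table.
- keeper_tab (a point): Middle of the keeper's upright black finger tab: a round stud, 12 mm in diameter, 54 mm from the post's axis, on the end of the tongue. It stands from 34 mm (tongue's top) to 59 mm above the table; this point is 47 mm above it. Closed, it is 4 mm beyond the pin's axis.
- stop_grip (a point): Centre of the black ridge grip amid the loose aluminium stop arm, 25 mm above the arm's underside. Grip: 36 mm along the arm, 16 across, its top 36 above the underside. Arm: bar 22 mm wide, 10 thick, 160 long, 0.14 kg, flat on the board, a 14 mm hole through each end, 60 mm either side of the grip's centre. x: along the arm from square to round end, z up.
- stop_pad (a point): Centre of the hole in the arm's square end (44x44 mm), at its underside. At the start this end is on the pin.
- stop_eye (a point): Centre of the hole in the arm's round end (36 mm across), at its underside. At the start this end lies free on the board.
- spring_clamp_a: Bystander: orange spring clamp, 40x111x24 mm, lies beside the board; origin at its underside.
- ink_jar_madder: Bystander: small closed ink jar, 68 mm across, 63 mm high, stands beyond the keeper end of the board; origin at its underside.
- blue_tape: Bystander: roll of tape, 105 mm across, 24 mm high, lies beside the board on the side to which the keeper opens; origin at its underside.
- brush_a: Bystander: paint brush, 26x197x12 mm, lies beyond the spring clamp; origin at its underside.
- stir_stick: Bystander: flat wooden stick, 18x200x5 mm, lies across the board just in front of the aluminium fence; origin at its underside.
Things that resemble listed ones, but are neither listed nor needed, are in the scene too. There is more than one size of the part that bears stop_grip; the job needs the middle-sized.

How it is judged:
By the outcome, as a careful person would: the job done as asked, in the order asked, and still so for the second after the job is handed in, with the robot touching nothing.
It also fails if it takes over 72 s, if anything falls off the work surface, if the arm or the gripper's body presses on something with over 40 N, if the wrist force passes 120 N, or if a joint passes its speed limit or range.

## Working session

There is one attempt and no reset: what is moved stays moved. The work goes in short steps, each a Python script; the robot and the scene stay as the last script left them, time stands still between calls to the robot, and variables do not carry over. Pictures are saved under pics/ and viewed, at most 10 in all, crops included, and the job is handed in when it is done.

```bash
mkdir -p pics
cat > h.py <<'E'
import numpy as np, cv2
from station import *
def snap(name,f,crop=None,scale=1):
    im=read_camera(name)[:,:,::-1]
    if crop: r0,r1,c0,c1=crop; im=im[r0:r1,c0:c1]
    cv2.imwrite('pics/'+f,cv2.resize(im,None,fx=scale,fy=scale,interpolation=cv2.INTER_CUBIC))
def pix2w(name,u,v,z):
    i=camera_info(name);K=np.array(i['intrinsics']);T=np.array(i['T'])
    d=i.get('distortion'); d=None if d is None else np.array(d,float)
    x,y=cv2.undistortPoints(np.array([[[u,v]]],float),K,d)[0,0]
    r=T[:3,:3]@np.array([x,-y,-1]);o=T[:3,3]
    return o+r*(z-o[2])/r[2]
def w2pix(name,p):
    i=camera_info(name);K=np.array(i['intrinsics']);T=np.array(i['T'])
    q=T[:3,:3].T@(np.array(p)-T[:3,3]);q=K@np.array([q[0],-q[1],-q[2]]);return q[:2]/q[2]
E
python3 - <<'E'
from h import *
snap('top','top0.png',scale=1.25);snap('scene','scene0.png',scale=1.25)
for n in('top','scene','wrist'):print(n,camera_info(n))
print(get_ee_rot(),get_time())
E
```

```text
top {'intrinsics': array([[386.95451593,   0.        , 322.94029062],
       [  0.        , 386.95451593, 197.76722101],
       [  0.        ,   0.        ,   1.        ]]), 'T': array([[-2.82304662e-02,  9.96585252e-01, -7.75943002e-02,
         4.43197530e-01],
       [-9.99601283e-01, -2.81016642e-02,  2.75156859e-03,
        -2.37043546e-02],
       [ 5.61643709e-04,  7.76410401e-02,  9.96981220e-01,
         1.05930129e+00],
       [ 0.00000000e+00,  0.00000000e+00,  0.00000000e+00,
         1.00000000e+00]])}
scene {'intrinsics': array([[399.75471531,   0.        , 318.53848755],
       [  0.        , 399.75471531, 198.19464581],
       [  0.        ,   0.        ,   1.        ]]), 'T': array([[ 0.79097768,  0.38017396, -0.47939761,  0.04416565],
       [-0.61158063,  0.51429766, -0.60122129, -0.5838343 ],
       [ 0.01798439,  0.76874292,  0.639305  ,  0.6681999 ],
       [ 0.        ,  0.        ,  0.        ,  1.        ]])}
wrist {'intrinsics': array([[309.70691629,   0.        , 320.98680017],
       [  0.        , 309.70691629, 196.47352762],
       [  0.        ,   0.        ,   1.        ]]), 'tool_from_camera': array([[-1.12312604e-03,  9.61286242e-01,  2.75549450e-01,
         7.65633752e-02],
       [ 9.99999329e-01,  1.15770742e-03,  3.71515061e-05,
        -1.02079094e-03],
       [-2.83292410e-04,  2.75549306e-01, -9.61286898e-01,
        -1.62341047e-01],
       [ 0.00000000e+00,  0.00000000e+00,  0.00000000e+00,
         1.00000000e+00]])}
[-1.33864972e-04  1.79417941e-01  9.83772709e-01 -6.64551439e-04] 0.1
```

View pics/top0.png

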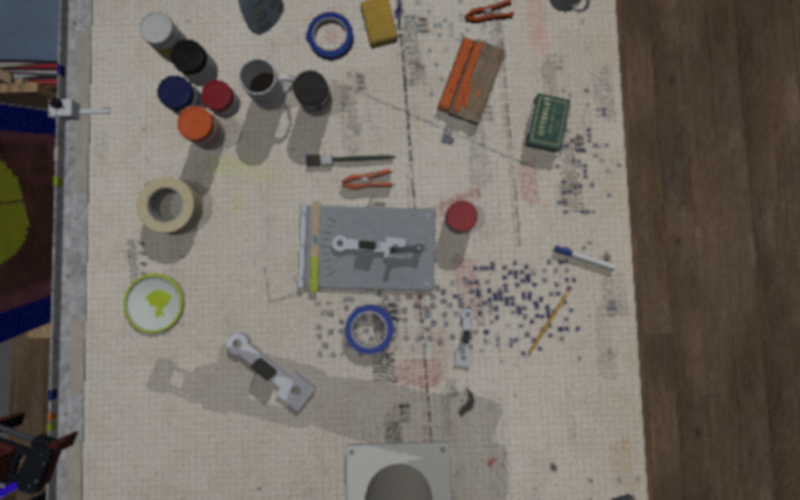

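View pics/scene0.png

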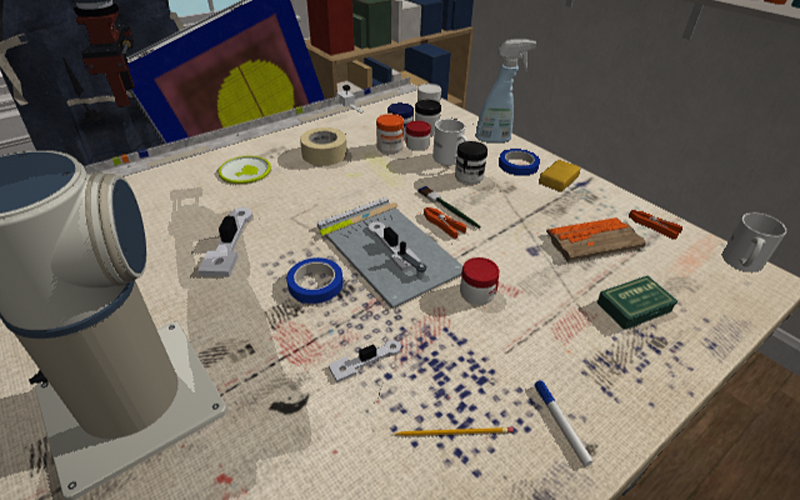

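The top view (1.25x) shows three stop arms. The one on the board runs from (338,243) to (415,248). A larger one is at (270,372), nearer the robot, and a smaller one is at (465,340). The arm on the board is the middle-sized one, and its square end is under the keeper, so it fits the description. I'll confirm it with a closer wrist view and a crop.

Run:
```python
from h import *
C=[(303,207),(435,207),(435,291),(300,291)]
P=[pix2w('top',u/1.25,v/1.25,.01) for u,v in C];print(np.round(P,3))
for n,u,v,z in(('tab',420,247,.047),('grip',367,245,.046),('jar',461,217,.063),('tape',370,329,.024),('small',465,340,0),('marker',560,250,0)):print(n,pix2w('top',u/1.25,v/1.25,z).round(3))
c=np.mean(P,0)
q=[0,.70710678,.70710678,0]
print(inverse_kinematics([c[0],c[1]-.04,.16],q))
move_pose([c[0],c[1]-.04,.16],q)
print(get_tcp_pos(),get_ee_rot(),get_time())
snap('wrist','w1.png',scale=1.25)
snap('top','c1.png',crop=(150,250,220,370),scale=4)
```

```text
[[ 0.619  0.191  0.01 ]
 [ 0.611 -0.098  0.01 ]
 [ 0.428 -0.092  0.01 ]
 [ 0.436  0.2    0.01 ]]
tab [ 0.521 -0.061  0.047]
grip [0.529 0.05  0.046]
jar [ 0.58  -0.147  0.063]
tape [0.352 0.05  0.024]
small [ 0.321 -0.154  0.   ]
marker [ 0.51 -0.37  0.  ]
[-2.67208210e-03  3.62949207e-01  1.90014105e+00 -4.44089210e-16
  8.78502400e-01 -2.67208210e-03]
[0.52391313 0.01119214 0.16008595] [3.41818193e-05 7.06696998e-01 7.07516316e-01 1.16977211e-04] 2.425
```

View pics/w1.png

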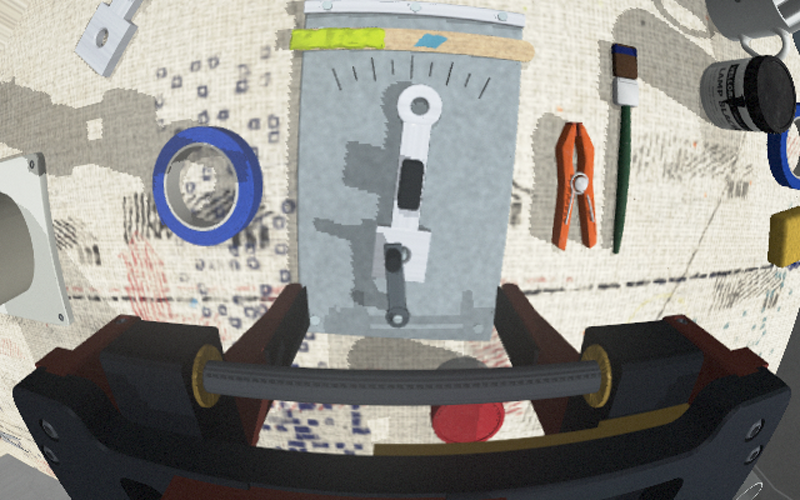

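The wrist view shows the board arm clearly: eye at (419,106), grip at (411,185), square pad at (405,255) on the pin, tab top at about (393,257) and post cap at (398,318). I'll take one enlarged crop to confirm it and get accurate pixels.

Run:
```python
from h import *
snap('wrist','w2.png',crop=(60,260,230,430),scale=3)
print(get_tcp_pos(),get_ee_rot())
```

```text
[0.52383412 0.01115945 0.16002554] [1.48964430e-05 7.06701071e-01 7.07512256e-01 5.93467362e-05]
```

View pics/w2.png

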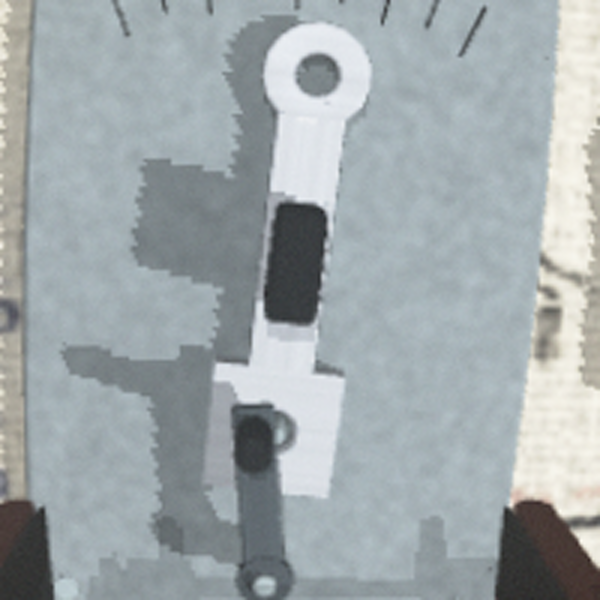

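The crop confirms it: round eye free at (318,74), black ridge grip at (296,263), square pad under the keeper with its hole at about (275,432), tab top at (255,425) and post cap at (265,580).

```bash
cat >> h.py <<'E'
from scipy.spatial.transform import Rotation as R
def wpix(u,v,z,p,q):
    i=camera_info('wrist');K=i['intrinsics'];T=i['tool_from_camera']
    d=np.array([u-K[0,2],v-K[1,2]])/K[0,0];t=np.hypot(*d);s=np.sin(t)/t if t>1e-9 else 1
    r=np.array([d[0]*s,-d[1]*s,-np.cos(t)])
    M=R.from_quat(np.roll(q,-1)).as_matrix()
    o=p+M@T[:3,3];r=M@(T[:3,:3]@r);return o+r*(z-o[2])/r[2]
def quat(yaw):  # tool down, tool x axis at yaw
    return [0,float(np.cos(yaw/2)),float(np.sin(yaw/2)),0]
E
python3 - <<'E'
from h import *
p=np.array([0.52383412,0.01115945,0.16002554]);q=np.array([1.4e-5,.706701,.707512,5.9e-5])
cr=lambda x,y,z:wpix(230+(x+.5)/3-.5,60+(y+.5)/3-.5,z,p,q)
fu=lambda x,y,z:wpix((x+.5)/1.25-.5,(y+.5)/1.25-.5,z,p,q)
for n,x,y,z in(('eye',318,74,.02),('griptop',299,261,.046),('hole',275,432,.02),('tabtop',253,428,.059),('tabmid',254,450,.047),('post',265,580,.038)):print(n,cr(x,y,z).round(4))
for n,x,y,z in(('L1',307,35,.01),('L2',300,270,.01),('L0',300,322,.01),('R1',525,40,.01),('R2',499,290,.01),('R0',492,337,.01),('fl',304,20,.016),('fr',523,28,.016),('stick l',292,39,.005+.01),('stick r',532,50,.015)):print(n,fu(x,y,z).round(4))
E
```

```text
eye [0.5365 0.1114 0.02  ]
griptop [0.5299 0.0533 0.046 ]
hole [ 0.5228 -0.0082  0.02  ]
tabtop [0.5162 0.0052 0.059 ]
tabmid [ 0.5162 -0.0056  0.047 ]
post [ 0.5194 -0.0554  0.038 ]
L1 [0.4458 0.1745 0.01  ]
L2 [ 0.4336 -0.0256  0.01  ]
L0 [ 0.4286 -0.0768  0.01  ]
R1 [0.624  0.1726 0.01  ]
R2 [ 0.6095 -0.0444  0.01  ]
R0 [ 0.6074 -0.0924  0.01  ]
fl [0.4445 0.1862 0.016 ]
fr [0.6207 0.1813 0.016 ]
stick l [0.4346 0.1708 0.015 ]
stick r [0.6283 0.1631 0.015 ]
```

```bash
cat >> h.py <<'E'
BY=np.pi/2-.066; EX=np.array([np.cos(BY),np.sin(BY)]);EY=np.array([-EX[1],EX[0]])
PIN=np.array([.5227,-.0068]);POST=PIN-.05*EX
def tabpose(th,off):  # closed-finger pose 'off' behind the tab along the opening tangent
    r=np.cos(th)*EX+np.sin(th)*EY;t=np.array([-r[1],r[0]])
    return POST+.054*r-off*t, quat(BY+th)
def at(xy,z):return [float(xy[0]),float(xy[1]),float(z)]
E
python3 - <<'E'
from h import *
command_gripper(0.0)
xy,q=tabpose(0,.045);move_pose(at(xy,.10),q);movel(at(xy,.042),v=.12)
f0=get_ft_force()
for th in np.arange(0,1.66,.15):
    xy,q=tabpose(th,.0195);movel(at(xy,.042),frame=q,v=.08)
    if th>.1:print(round(th,2),(get_ft_force()-f0).round(1),end=' ')
xy,q=tabpose(th,.04);movel(at(xy,.042),v=.15)
movel(at(xy,.10),v=.2)
xy=PIN+.06*EX
move_pose(at(xy,.14),quat(np.radians(83.5)))
command_gripper(.5)
print(get_tcp_pos(),get_ee_rot(),get_time())
snap('wrist','w3.png',scale=1.25)
E
```

```text
0.15 [ 0.9  0.1 -0.2] 0.3 [ 1.1  0.8 -0.9] 0.45 [ 0.2 -0.2 -0.9] 0.6 [ 1.   0.3 -0.8] 0.75 [ 0.7 -0.1 -0.8] 0.9 [ 1.3  0.2 -0.8] 1.05 [ 0.5  0.2 -0.6] 1.2 [ 0.5  0.7 -0.2] 1.35 [-0.3  0.9 -0.4] 1.5 [ 1.  -0.6  0.1] 1.65 [-0.4  0.1  0.3] [0.52667315 0.053085   0.14002148] [9.82258600e-06 7.46049060e-01 6.65890983e-01 1.02346204e-05] 11.8833
```

View pics/w3.png

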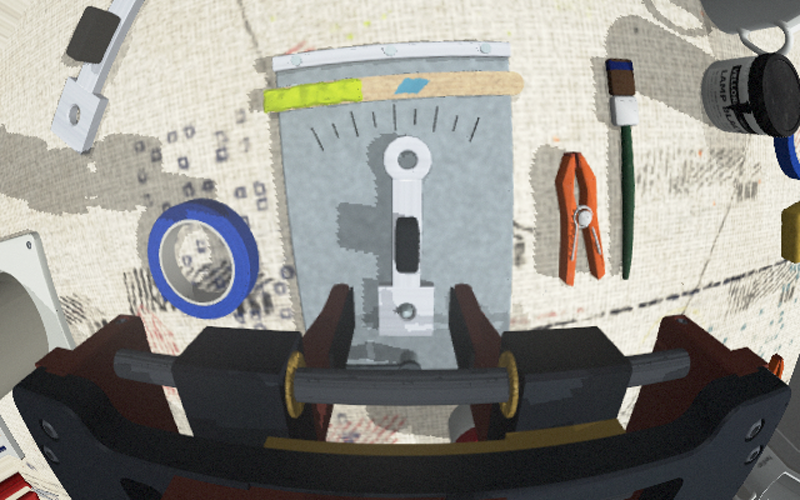

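The keeper is open, with its tongue pointing left from the post, and the pin shows in the square pad's hole at (408,311). Eye hole is at (408,159) and grip top at (407,243). Next: grasp, lift, and put down on free table for the regrasp, because joint 6 cannot make the half turn in one go.

Run:
```python
from h import *
p,q=np.array([0.52667315,0.053085,0.14002148]),np.array([0,.746049,.665891,0])
fu=lambda x,y,z:wpix((x+.5)/1.25-.5,(y+.5)/1.25-.5,z,p,q)
e,h,g=fu(408,159,.02),fu(408,311,.02),fu(407,243,.046);print(e,h,g,np.linalg.norm(e-h))
m=((e+h)/2)[:2];d=(e-h)[:2];yaw=np.arctan2(d[1],d[0]);print(m,np.degrees(yaw))
m[0]=(m[0]+g[0])/2
move_pose(at(m,.09),quat(yaw));
print('contact',movel(at(m,.0235),v=.1,until_force=8),get_tcp_pos())
command_gripper(0.0);print(get_grip_width()*88,get_finger_force())
movel(at(get_tcp_pos()[:2],.08),v=.1)
print(get_grip_width()*88,get_ft_force().round(2),get_tcp_pos(),get_time())
```

```text
[0.53687848 0.11155456 0.02      ] [ 0.5236898  -0.00779194  0.02      ] [0.5295768  0.05607211 0.046     ] 0.12007301484829928
[0.53028414 0.05188131] 83.69397524075755
contact False [0.53039408 0.05192057 0.02399551]
16.015951050534337 29.9972265958786
15.879116879377179 [ 0.36 -0.41 -2.07] [0.52983876 0.0518676  0.07980083] 14.3333
```

Run:
```python
from h import *
C=np.array([.47,-.25]);y0=np.radians(83.69)
movel(at(get_tcp_pos()[:2],.13),v=.2)
move_pose(at(C,.13),quat(y0+np.pi/2))
movel(at(C,.03),v=.15)
print('contact',movel(at(C,.009),v=.03,until_force=4),get_tcp_pos())
command_gripper(.5)
print('rel',get_tcp_pos(),get_time())
movel(at(C,.14),v=.2)
move_pose(at(PIN+.035*EX,.14),quat(BY))
print(get_tcp_pos(),get_ee_rot(),get_time());snap('wrist','w4.png',crop=(100,300,220,440),scale=3)
move_pose(at(C,.14),quat(y0-np.pi/2))
print(get_tcp_pos(),get_ee_rot(),get_time());snap('wrist','w5.png',scale=1.25)
```

```text
contact True [ 0.47009522 -0.25007183  0.01343962]
rel [ 0.46963063 -0.24979081  0.01338923] 18.6083
[0.52482231 0.02784498 0.13961516] [-2.20159648e-04  7.29967567e-01  6.83481684e-01 -3.00128518e-04] 21.1917
[ 0.47008497 -0.24968681  0.13999557] [-1.10932011e-04  9.98527434e-01 -5.42489743e-02  2.16121370e-05] 22.3333
```

View pics/w4.png

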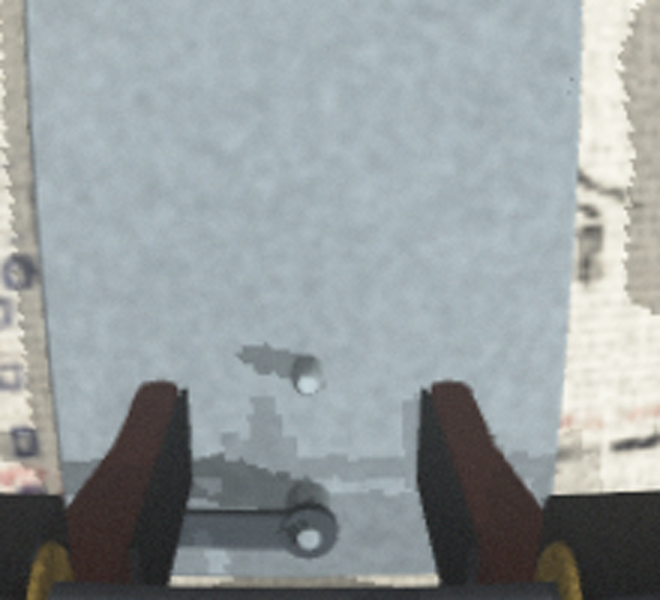

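View pics/w5.png

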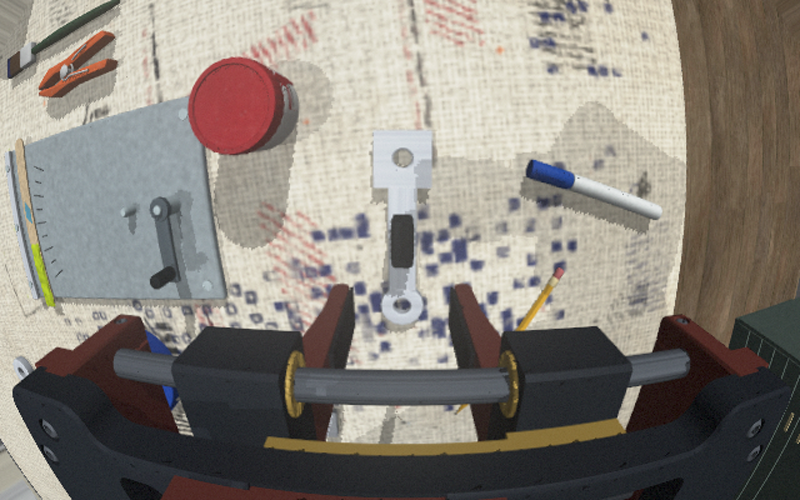

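The pin top is at (308,383) in the crop, the post cap at (309,540) and the keeper points left. On the table the stop arm lies flat and clear, with its pad hole at (403,158) and eye at (403,305). Next: regrasp and fit.

Run:
```python
from h import *
p,q=np.array([0.52482231,0.02784498,0.13961516]),np.array([-2.2e-4,.729967567,.683481684,-3e-4])
cr=lambda x,y,z:wpix(220+(x+.5)/3-.5,100+(y+.5)/3-.5,z,p,q)
pin,post=cr(308,383,.025)[:2],cr(309,540,.038)[:2];print(pin,post,np.linalg.norm(pin-post),np.degrees(np.arctan2(*(pin-post)[::-1])),np.degrees(BY))
p,q=get_tcp_pos(),get_ee_rot()
fu=lambda x,y,z:wpix((x+.5)/1.25-.5,(y+.5)/1.25-.5,z,p,q)
h,e=fu(403,158,.01)[:2],fu(403,305,.01)[:2];m=(h+e)/2;d=h-e;yaw=np.arctan2(d[1],d[0])
print(h,e,m,np.linalg.norm(d),np.degrees(yaw))
g=.5*m+.5*np.array([.4697,-.2499]);g=np.array([g[0],m[1]*.5-.12495])
print('down',movel(at(g,.0135),v=.12,until_force=8))
command_gripper(0.0);print(get_grip_width()*88,get_tcp_pos())
t=get_tcp_pos()[:2];de=np.dot(t-e,d)/np.linalg.norm(d);print('eye dist',de)
movel(at(t,.13),v=.2)
np.save('s.npy',np.r_[pin,post,de,np.radians(83.69-90)-yaw]);print(np.load('s.npy'),get_time())
```

```text
[ 0.52417703 -0.00829429] [ 0.52115696 -0.05906933] 0.05086477746906772 86.59609248103916 86.21847855213656
[ 0.52856526 -0.25744569] [ 0.40965686 -0.24457024] [ 0.46911106 -0.25100797] 0.1196034458368715 -6.179937165512671
down False
15.69977433223391 [ 0.46953356 -0.25052655  0.01376626]
eye dist 0.06016993987461441
[ 0.52417703 -0.00829429  0.52115696 -0.05906933  0.06016994 -0.00227002] 24.875
```

Run:
```python
from h import *
pin=np.array([.5240,-.0082]);T=pin+.0602*EX
move_pose(at(T,.13),quat(BY))
movel(at(T,.055),v=.15)
c=movel(at(T,.0235),v=.04,until_force=5)
print(c,get_tcp_pos(),T,get_ft_force().round(1),get_time())
snap('wrist','w6.png',scale=1.25)
```

```text
True [0.52739765 0.05184621 0.02364032] [0.52797032 0.05186893] [-0.4 -0.2  4.6] 27.45
```

Run:
```python
import h
from h import *
h.PIN=np.array([.5240,-.0082]);h.POST=h.PIN-.05*EX
command_gripper(.5)
movel(at(get_tcp_pos()[:2],.10),v=.2)
command_gripper(0.0)
xy,q=tabpose(1.65,-.045);move_pose(at(xy,.12),q)
movel(at(xy,.042),v=.12,until_force=8)
f0=get_ft_force()
for th in np.arange(1.65,.19,-.15):
    xy,q=tabpose(th,-.0195);movel(at(xy,.042),frame=q,v=.08)
    print(round(th,2),(get_ft_force()-f0).round(1),end=' ')
xy,q=tabpose(0.1,-.0195);movel(at(xy,.042),frame=q,v=.08)
xy,q=tabpose(0,-.0195);movel(at(xy,.042),frame=q,v=.04)
xy,q=tabpose(0,-.008);c=movel(at(xy,.042),v=.03,until_force=5)
print('\nstop',c,xy,get_tcp_pos(),(get_ft_force()-f0).round(1))
xy,q=tabpose(0,-.05);movel(at(xy,.042),v=.15);movel(at(xy,.14),v=.2)
move_pose(at(h.PIN+.045*EX,.16),quat(BY)); command_gripper(.5)
print(get_time());snap('wrist','w7.png',scale=1.25)
```

```text
1.65 [ 1.3 -1.1  0.2] 1.5 [-0.8  0.5 -0.2] 1.35 [ 0.8 -0.  -1.1] 1.2 [-0.  -0.7 -0.5] 1.05 [ 0.2  0.1 -0.5] 0.9 [ 1.7 -0.1 -1.2] 0.75 [ 0.7  0.2 -0.1] 0.6 [ 1.1 -0.6  0.4] 0.45 [ 0.1 -0.1 -0.8] 0.3 [ 1.1 -0.9 -0.1] 
stop True [ 0.51628123 -0.00368109] [ 0.508339   -0.00323565  0.0413895 ] [0.5 0.  1.6]
38.2917
```

View pics/w7.png

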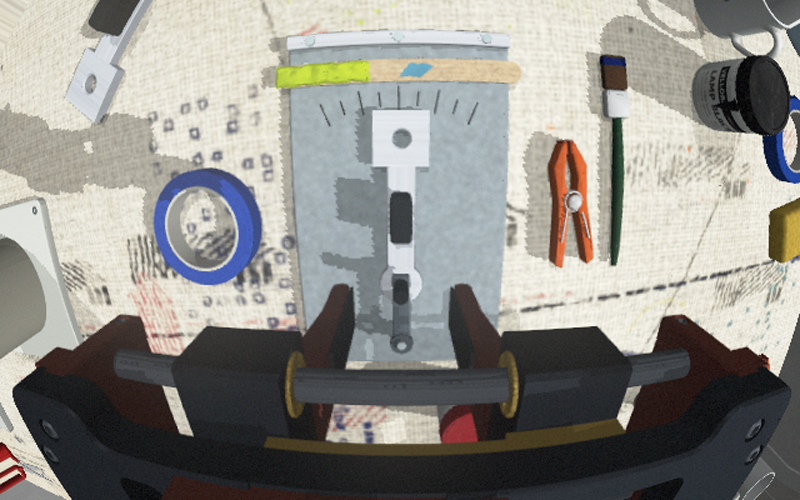

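The square end points to the fence, the eye is on the pin, and the keeper looks straight from post cap (401,344) to tab (401,285). The force read after the stop was low, so I'll press once more to a higher threshold and check in a crop.

Run:
```python
import h
from h import *
h.PIN=np.array([.5240,-.0082]);h.POST=h.PIN-.05*EX
command_gripper(0.0)
xy,q=tabpose(0,-.05);move_pose(at(xy,.12),q);movel(at(xy,.042),v=.15)
xy,q=tabpose(0,-.025);movel(at(xy,.042),v=.1)
xy,q=tabpose(0,-.003);c=movel(at(xy,.042),v=.03,until_force=12)
print(c,get_tcp_pos(),get_ft_force().round(1))
xy,q=tabpose(0,-.05);movel(at(xy,.042),v=.15);movel(at(xy,.14),v=.2)
move_pose(at(h.PIN+.035*EX,.16),quat(BY)); command_gripper(.6)
p,q=get_tcp_pos(),get_ee_rot();print(p,q,get_time());snap('wrist','w8.png',crop=(60,260,220,420),scale=3)
```

```text
True [ 0.50829645 -0.00313123  0.04129097] [-1.   0.4  1.4]
[0.52632048 0.02672192 0.16002617] [1.93001522e-05 7.30054434e-01 6.83388998e-01 2.19279198e-05] 43.3917
```

View pics/w8.png

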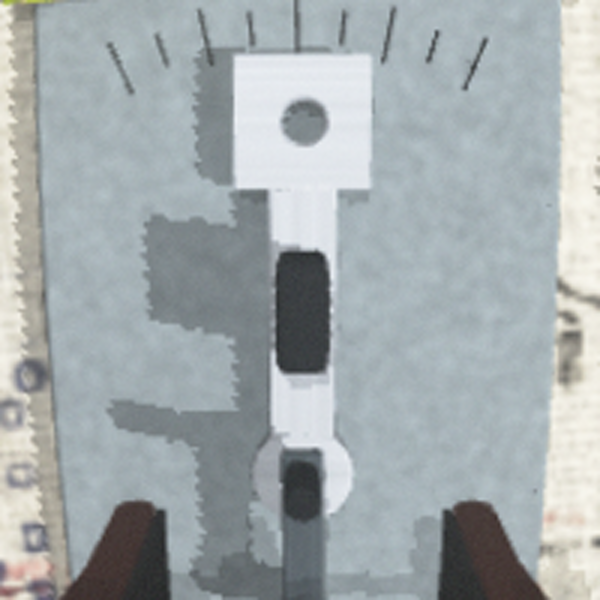

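The 12 N push stopped at the same place as the 5 N one, so the keeper is against its stop. The crop shows the keeper straight over the eye, tab at (303,490), with the arm flat and its square end at (303,120) towards the fence.

```bash
python3 -c "
from station import *
print(job_done(),get_time())"
```

```text
the job is handed in; nothing more can be done
the job is handed in; nothing more can be done
```

The job is handed in, with about 43 s of the 72 s used: the stop arm is refitted with its round end on the pin and its square end towards the fence, the keeper is pushed fully back to its stop, and the pictures taken during the job showed nothing else moved.

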